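# Punch the second screw spot of a pipette hanger

### The job

Mark the second screw hole of the pipette hanger: take the spring-loaded centre punch from the tool block, set its nose in the open countersunk hole of the bracket and push straight down until its spring snaps, then stop pushing; do not lean on it, and do not set it off anywhere else on the bracket or the board. Put the punch back upright in its own hole in the block and let go, and leave the bottles, flask, tin, screwdriver and pipette around the work where they are.

Things in the scene. Friction and masses are not known exactly. Their poses are not given: they have to be found in the camera images.
- punch_mid (a point): Spring-loaded centre punch, nose down in the tool block at the start, 0.2 kg. Red ringed round grip 16 mm in diameter, 58 mm long, with an 18 mm wide steel cap on it. This point is on its axis in the middle of the grip, 29 mm above the grip's lower end, 42 mm above the underside of the collar and 40 mm below the top of the cap; z up along the axis.
- punch: The same punch; origin on its axis at the underside of its steel collar (24 mm across, 8 mm tall, 42 mm below punch_mid). Below it a 10 mm nose, screwed out to end 20 to 36 mm below the collar in a 45 degree cone with a 4.4 mm flat. The grip gives 4 to 5 mm as the push rises from 3 N to 11 or 12 N; then the spring trips, the nose gives 3 mm and the push drops by about 4 N. Resets when let off.
- hole (a point): Open countersunk hole in the hanger bracket, where the mark is wanted: centre of its mouth, level with the bracket's top face, 22 mm above the bench. Mouth 12 mm across, 45 degree cone 3 mm deep, then a 6 mm bore down to the board (dark spot). z up; y along the bracket, away from the brass screw that holds it, 90 mm off. The nose's cone sits in this cone, its end just above the board.
- board: Fixed grey shelf board 160 x 240 x 18 mm flat on the bench, origin at the centre of its underside. On it, along y and 52 mm towards -x of its centre, the white steel hanger bracket, 32 x 126 x 4 mm, held by one screw; its pipette fork (two rods) reaches 45 mm past the board's -x edge, at most 37 mm above the bench.
- spot (a joint): The punch mark in the board at the bottom of the open hole: its depth in m. 0 is unmarked, 0.003 the deepest; a snap in the hole makes it about 0.002. It stays as deep as it was punched.
- rest (a point): The punch's hole in the plywood tool block: centre of its mouth on the top face, 50 mm above the bench. Fixed block 75 x 160 x 50 mm; hole right through, 13 mm wide, countersunk to 19 mm. The collar rests on the top face, the nose hangs free. z up, y along the block; the hole is 45 mm towards y from its middle; other tools stand in it 65 to 105 mm off towards -y, up to 66 mm above its top.
- amber: small amber bottle, 68 mm in diameter, 125 mm tall; origin under its centre
- wash: blue wash bottle, 62 mm in diameter, 178 mm tall; origin under its centre
- flask: glass flask, 68 mm in diameter, 95 mm tall; origin under its centre
- tin: aluminium tin of brass screws, 60 x 70 x 22 mm; origin under its centre
- driver: green screwdriver lying on the bench, 190 mm long along its x, 26 mm thick; origin on the bench under its middle
- pipette: white pipette lying on the bench, 230 mm long along its x, 40 mm high; origin on the bench under its middle

How it is judged:
By the outcome, as a careful person would: the job done as asked, in the order asked, and still so for the second after the job is handed in, with the robot touching nothing.
It also fails if it takes over 61 s, if anything falls off the work surface, if the arm or the gripper's body presses on something with over 40 N, if the wrist force passes 120 N, or if a joint passes its speed limit or range.

### The arm

A 6-joint arm with a two-finger parallel gripper is mounted at the origin on the work surface. World frame = base frame: x ahead of the robot, y to its left, z up, the work surface at z = 0. Lengths are in m, angles in rad, forces in N, time in s.
With the tool pointing down it reaches from about 0.225 to 0.875 m from the base axis. Payload 3.4 kg.
Tool frame: the origin (TCP) lies at the very end of the fingers, on their centre line; the grasp point (between the pads) lies 19 mm behind it; z points along the fingers, y is the direction in which the jaws open and shut (so a half turn about z gives the same grasp; the last joint's range is limited). The gripper opens to 85 mm and grips with 20 to 120 N. Pads are 22 mm wide; open, the fingers measure 114 mm over their backs; the gripper's body (76 mm by 85 mm) begins 54 mm behind the grasp point. The pads swing forward as they close: fully open they stand 13 mm farther back than shut.
Start: joints at [-1.362, 0.276, 1.505, -0, 1.361, -0.121], TCP at [0.186, -0.544, 0.231] pointing down, gripper open.
Joint ranges: [-2.89, 2.89], [-0.75, 2.08], [0.22, 2.7], [-1.18, 4.32], [0.11, 2.71], [-2.7, 2.7]. Speed limits (rad/s): [2.57, 2.57, 3.14, 3.14, 3.14, 3.14].

### API

Orientations are given as a unit quaternion [w, x, y, z].
In Python, from rig import manip gives the robot as it stands. The module is installed in compiled form; this text tells all that it offers.
- The arm moves only by the tool carry_out, never from a script. Its argument "moves" is one flat list of numbers, 5 for each row, row after row: the opening in per cent of the stroke, from 0 (shut) to 100 (fully open), then the shift along the world's x, y, z in cm, then the turn about the world's z in rad. A call has exactly 10 rows; each row shifts and turns the commanded pose from where the row before left it; what a row does not reach is not made up. A row lasts 1/10 s, in which the tool goes at most 50 mm and 8.59 degrees, less where a joint would pass 70% of its speed; a pose out of reach is approached as far as the arm can. A call is refused whole if a number of a shift passes 5 or a number of a turn 0.15, either way. A call with a gripper value outside its range is refused whole. The fingers move at their own pace and stop on an object; "squeeze" is the grip in N (left out, the last holds). Time passes only in rows, so rows that do not move let the fingers close, or fill a call up. It gives the time, the measured TCP pose, the force and the opening at its end, in the units of the state.
- manip.get_state(): the state, without advancing time (a new reading comes with each control period).
- manip.get_image(name): name is "scene" or "top" or "wrist"; returns the picture (384x512x3 uint8, red, green, blue); there is no depth.
- manip.camera_info(name): a dict with "fov_y" (degrees; the focal length in pixels is half the picture's height over the tangent of half this angle, whatever the lens; pixels are square), "cx", "cy" (the principal point, pixels), "rvec" (rotation vector, rad) and "tvec" (3), from world to camera coordinates, as OpenCV has them; the wrist camera has in their place "hand_eye" (4x4, takes a point from camera to tool coordinates, whose origin is the TCP and whose axes are the flange's). Camera axes: x right, y down, z forward; pixel columns grow to the right and rows downward; lengths in m; the calibration is good to about 2 mm. A picture is of the moment at which its call begins: read the wrist's pose just before it. camera_info takes no time and is no camera call.
- manip.sign_off(): hands the job in, once; it reports no verdict.
The state is a dict: "clock": time; "qpos": joint angles; "qd": joint speeds; "effort": joint torques, N m; "position": TCP position; "ee_rot": TCP orientation; "contact_force": force on the tool from outside, world axes, zero at the start; "moment": the same for the moment, N m; "width": finger opening in m.
Only numpy, scipy, OpenCV 4.12 (cv2) and the standard library are available. Lean on these libraries where they do the work, as an engineer would, in place of code of your own. Each camera call takes 0.05 s, during which the arm holds its last target. There are 200 camera calls.

## Working session

There is one attempt and no reset: what is moved stays moved. The work goes in short steps, Python scripts to look and compute and a tool call to move; the robot and the scene stay as the last step left them, time stands still between calls to the robot, and variables do not carry over. Pictures are saved under pics/ and viewed, about 8 in all and at most 12, crops included, and the job is handed in when it is done.

Besides the shell and the picture viewer there is one more tool, called after "Request:" in YAML: its name, and indented under it one key for each argument. carry_out: Moves the arm, as the interface text tells. Its arguments: {"type":"object","properties":{"moves":{"type":"array","items":{"type":"number"}},"squeeze":{"type":"number"}},"required":["moves"]}

```bash
mkdir -p pics; cat > h.py <<'E'
from rig import manip
import numpy as np, cv2
from scipy.spatial.transform import Rotation as R
def snap(name,fn=None):
    s=manip.get_state(); im=manip.get_image(name)
    if fn: cv2.imwrite('pics/'+fn,im[:,:,::-1])
    return s,im
def cam(name,s=None):
    c=manip.camera_info(name); f=192/np.tan(np.radians(c['fov_y'])/2)
    K=np.array([[f,0,c['cx']],[0,f,c['cy']],[0,0,1]])
    if 'hand_eye' in c:
        q=np.array(s['ee_rot']); T=np.eye(4); T[:3,:3]=R.from_quat(q[[1,2,3,0]]).as_matrix(); T[:3,3]=s['position']
        W=T@np.array(c['hand_eye']); return K,W[:3,:3],W[:3,3]
    Rm=R.from_rotvec(np.ravel(c['rvec'])).as_matrix(); return K,Rm.T,-Rm.T@np.ravel(c['tvec'])
def ray(C,uv,z):
    K,Rw,o=C; d=Rw@np.linalg.inv(K)@np.array([uv[0],uv[1],1.]); return o+d*(z-o[2])/d[2]
def proj(C,p):
    K,Rw,o=C; v=K@(Rw.T@(np.array(p)-o)); return v[:2]/v[2]
E
python3 - <<'E'
from h import *
s,a=snap('top','top0.png'); s,b=snap('scene','scene0.png'); s,c=snap('wrist','wr0.png')
for n in('top','scene','wrist'):
    C=cam(n,s); print(n,C[0][0,0],C[2],C[1][:,2]); print({k:v for k,v in manip.camera_info(n).items() if k not in('rvec','tvec')})
print(s)
E
```

```text
top 409.5221598801029 [ 0.3812928  -0.01593111  1.16651274] [ 0.12093154  0.0113184  -0.99259632]
{'fov_y': 50.23804010353486, 'cx': 256.38187274865686, 'cy': 191.4872787381063}
scene 363.5498667585725 [1.25363165 0.51864683 0.71476693] [-0.67034239 -0.48449546 -0.56205447]
{'fov_y': 55.67936437839294, 'cx': 253.32450057057252, 'cy': 195.78317896256263}
wrist 300.6106780637913 [ 0.25082458 -0.5237582   0.37336546] [-0.25447827 -0.08627227 -0.96322267]
{'fov_y': 65.13273113407917, 'cx': 255.52274352280432, 'cy': 188.5514686543196, 'hand_eye': array([[-1.95524371e-05, -9.63155757e-01, -2.68944209e-01,
         6.76400360e-02],
       [ 9.99999610e-01, -2.56183870e-04,  8.44757137e-04,
         2.02089618e-03],
       [-8.82531868e-04, -2.68944087e-01,  9.63155387e-01,
        -1.42847056e-01],
       [ 0.00000000e+00,  0.00000000e+00,  0.00000000e+00,
         1.00000000e+00]])}
{'clock': 0.1, 'qpos': array([-1.36197833e+00,  2.76536263e-01,  1.50605301e+00,  4.34615996e-05,
        1.36072596e+00, -1.21014855e-01]), 'qd': array([-0.00217076,  0.00034895, -0.00342428, -0.00050596,  0.00043395,
       -0.00180007]), 'effort': array([ 1.01071390e-03, -4.17701232e+01, -2.46404797e+01, -3.12144011e-04,
        5.87145900e-03,  6.58982628e-06]), 'position': array([ 0.18613079, -0.54351125,  0.23050514]), 'ee_rot': array([-8.61388161e-04,  9.86432460e-01,  1.64165344e-01, -1.65709503e-05]), 'contact_force': array([ 0.57102762,  0.67622884, -0.53504367]), 'moment': array([-0.08347227, -0.03702129,  0.03439918]), 'width': 0.08572629714676801}
```

View pics/top0.png

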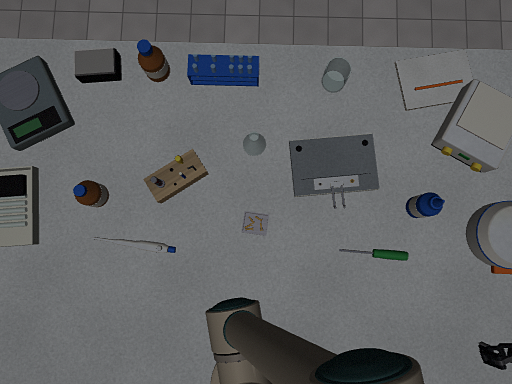

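View pics/scene0.png

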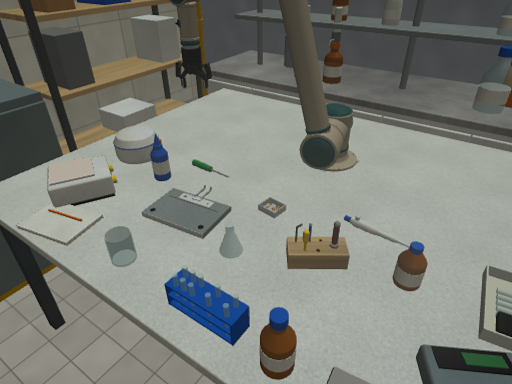

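The top view shows the tool block near (176,176) with the punch at its left end, about (157,181). The board is near (334,165) with the white bracket near (336,184). In the scene view the red punch is at (336,235). I'll enlarge both areas.

```bash
python3 - <<'E'
from h import *
t=cv2.imread('pics/top0.png'); s=cv2.imread('pics/scene0.png')
r=lambda im,x,y,w,h,k: cv2.resize(im[y:y+h,x:x+w],None,fx=k,fy=k,interpolation=cv2.INTER_CUBIC)
a=r(t,135,140,80,70,5); b=r(t,285,150,100,70,4); c=r(s,280,210,80,70,5)
out=np.zeros((640,800,3),np.uint8); out[:350,:400]=a; out[:280,400:]=b; out[290:640,400:]=c
cv2.imwrite('pics/crop0.png',out[:600])
C=cam('top')
for n,p,z in[('rest/collar?',(157,181),.05),('brk',(336,184),.022),('hL',(318,184),.022),('hR',(352,183),.022)]: print(n,ray(C,p,z))
E
```

```text
rest/collar? [0.53910791 0.27189086 0.05      ]
brk [ 0.5480022  -0.22653675  0.022     ]
hL [ 0.5466491  -0.17590034  0.022     ]
hR [ 0.55204988 -0.27151786  0.022     ]
```

View pics/crop0.png

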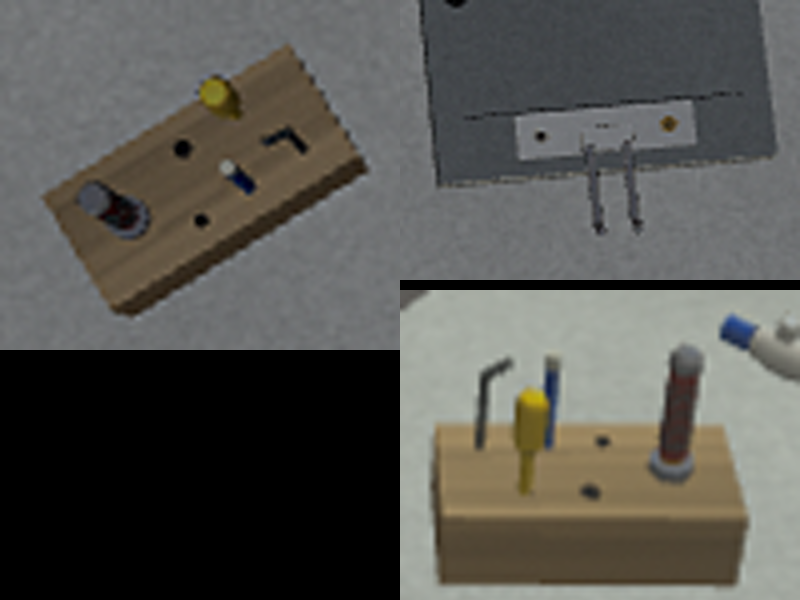

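The crop shows the punch's collar at about (130,218) and cap at (95,197) in the left part. The open dark hole is at (540,136) and the brass screw at (668,124) in the right part. I'll turn those into positions.

```bash
python3 - <<'E'
from h import *
C=cam('top');S=cam('scene')
ct=lambda x,y:((x+.5)/5-.5+135,(y+.5)/5-.5+140)
cb=lambda x,y:((x-400+.5)/4-.5+285,(y+.5)/4-.5+150)
cs=lambda x,y:((x-400+.5)/5-.5+280,(y-290+.5)/5-.5+210)
print('collar top',ray(C,ct(130,217),.056),'scene',ray(S,cs(672,464),.056))
print('cap top',ray(C,ct(93,193),.132),'scene',ray(S,cs(687,354),.13))
a=ray(C,ct(45,197),.05);b=ray(C,ct(290,45),.05);d=ray(C,ct(368,170),.05)
print('block',a,b,d,np.arctan2(*(a-b)[1::-1]),np.linalg.norm(a-b))
h=ray(C,cb(540,136),.021);w=ray(C,cb(668,124),.024);print('hole',h,w,np.linalg.norm((h-w)[:2]))
for n,p in dict(flask=(254,150),amber=(95,200),wash=(418,208),tin=(255,223),driver=(375,253)).items(): print(n,ray(C,p,.0))
E
```

```text
collar top [0.53298391 0.26013143 0.056     ] scene [0.53531975 0.26393115 0.056     ]
cap top [0.53449401 0.26091275 0.132     ] scene [0.53436294 0.26288414 0.13      ]
block [0.54369734 0.30929783 0.05      ] [0.63286616 0.17777861 0.05      ] [0.56353382 0.13132169 0.05      ] 2.1665978046971737 0.15889739744928436
hole [ 0.54798417 -0.18060715  0.021     ] [ 0.55847704 -0.2700208   0.024     ] 0.09002722411173383
flask [0.64462921 0.00767034 0.        ]
amber [0.48634809 0.45995027 0.        ]
wash [ 0.48843503 -0.46386586  0.        ]
tin [ 0.43308395 -0.00121473  0.        ]
driver [ 0.35820665 -0.34087544  0.        ]
```

Request:
carry_out:
  moves: [100,1.74,4.03,0,0.092,100,1.74,4.03,0,0.092,100,1.74,4.03,0,0.092,100,1.74,4.03,0,0.092,100,1.74,4.03,0,0.092,100,1.74,4.03,0,0.092,100,1.74,4.03,0,0.092,100,1.74,4.03,0,0.092,100,1.74,4.03,0,0.092,100,1.74,4.03,0,0.092]

```text
clock: 1.15
position: [0.3604, -0.1393, 0.2313]
ee_rot: [0.0, 0.81, 0.586, 0.0]
contact_force: [0.7, -0.3, -0.4]
width: 0.0855
```

Request:
carry_out:
  moves: [100,1.74,4.03,0,0.092,100,1.74,4.03,0,0.092,100,1.74,4.03,0,0.092,100,1.74,4.03,0,0.092,100,1.74,4.03,0,0.092,100,1.74,4.03,0,0.092,100,1.74,4.03,0,0.092,100,1.74,4.03,0,0.092,100,1.74,4.03,0,0.092,100,1.74,4.03,0,0.092]

```text
clock: 2.15
position: [0.5344, 0.2638, 0.231]
ee_rot: [-0.0, 0.465, 0.885, -0.0]
contact_force: [1.3, -0.1, 1.2]
width: 0.0855
```

```bash
cat > w.py <<'E'
from h import *
import sys
s,im=snap('wrist'); q=R.from_quat(np.array(s['ee_rot'])[[1,2,3,0]]).as_matrix()
print('t',s['clock'],'pos',s['position'].round(4),'yaw',np.arctan2(q[1,0],q[0,0]).round(3),'tilt',q[:,2].round(4),'F',s['contact_force'].round(2),'w',round(s['width'],4))
im=im[:,:,::-1]; cv2.imwrite('pics/'+sys.argv[1]+'_raw.png',im); cv2.imwrite('pics/'+sys.argv[1]+'.png',cv2.resize(im,(768,576),interpolation=cv2.INTER_CUBIC))
np.savez('last.npz',ee_rot=s['ee_rot'],position=s['position'])
E
python3 w.py w1
```

```text
t 2.15 pos [0.5344 0.2638 0.231 ] yaw 2.174 tilt [-4.e-04 -4.e-04 -1.e+00] F [ 1.26 -0.13  1.22] w 0.0855
```

View pics/w1.png

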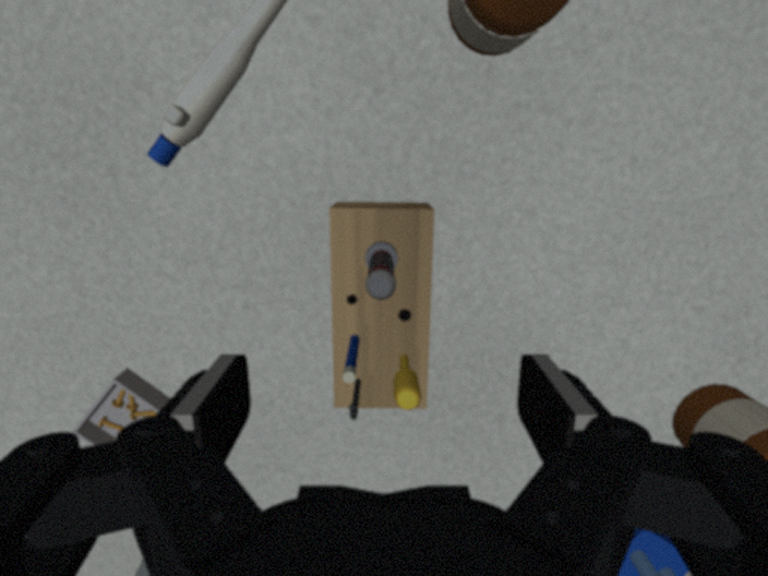

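The wrist view shows the block at (332–433, 205–408), the punch's collar near (381,255) and its cap at (380,284), with the jaws across it to left and right.

```bash
python3 - <<'E'
from h import *
s=dict(np.load('last.npz')); C=cam('wrist',s)
f=lambda x,y:((x+.5)/1.5-.5,(y+.5)/1.5-.5)
print('collar',ray(C,f(381,256),.057),'cap',ray(C,f(380,284),.132))
a=ray(C,f(332,206),.05);b=ray(C,f(434,206),.05);c=ray(C,f(335,408),.05);d=ray(C,f(427,408),.05)
print(a,b,c,d); m1=(a+b)/2;m2=(c+d)/2;print(np.arctan2(*(m1-m2)[1::-1]),np.linalg.norm(m1-m2),np.linalg.norm(a-b),'rest',m1+(m2-m1)*35/160)
for p in [(.534,.262,.132),(.534,.262,.058)]: print(proj(C,p)*1.5)
E
```

```text
collar [0.53328858 0.26015251 0.057     ] cap [0.53302063 0.26035856 0.132     ]
[0.48481978 0.2690511  0.05      ] [0.54459607 0.31023945 0.05      ] [0.57455532 0.13426843 0.05      ] [0.63580369 0.17649952 0.05      ]
2.1637534733011945 0.16189874777435173 0.07259260411601737 rest [0.53449858 0.26027562 0.05      ]
[382.86798719 282.37468162]
[383.02511586 254.51622787]
```

Request:
carry_out:
  moves: [100,-0.09,-0.33,-2,0,100,0,0,-2,0,100,0,0,-2,0,100,0,0,-2,0,100,0,0,-2,0,100,0,0,-2,0,100,0,0,-2,0,100,0,0,-1,0,100,0,0,-0.8,0,100,0,0,0,0]

```text
clock: 3.2
position: [0.5329, 0.2584, 0.0726]
ee_rot: [-0.001, 0.467, 0.884, -0.001]
contact_force: [-1.0, 0.3, 0.5]
width: 0.0853
```

Request:
carry_out:
  moves: [60,0,0,0,0,40,0,0,0,0,30,0,0,0,0,20,0,0,0,0,10,0,0,0,0,0,0,0,0,0,0,0,0,0,0,0,0,0,0,0,0,0,0,0,0,0,0,0,0,0]
  squeeze: 70

```text
clock: 4.2
position: [0.5337, 0.2588, 0.0736]
ee_rot: [0.0, 0.467, 0.884, 0.0]
contact_force: [1.2, -0.4, 3.7]
width: 0.0141
```

Request:
carry_out:
  moves: [0,0,0,0.5,0,0,0,0,1,0,0,0,0,1.5,0,0,0,0,2,0,0,0,0,2,0,0,0,0,2,0,0,0,0,2,0,0,0,0,2,0,0,0,0,1,0,0,0,0,1,0]

```text
clock: 5.2
position: [0.5326, 0.2584, 0.2238]
ee_rot: [-0.0, 0.467, 0.884, -0.0]
contact_force: [0.7, 0.4, -2.9]
width: 0.0144
```

```bash
python3 w.py w2; python3 - <<'E'
from h import *
s,im=snap('scene'); t=cv2.imread('pics/w2_raw.png'); C=cam('scene'); p=s['position']
u=proj(C,p-[0,0,.03]).astype(int);print(u)
a=cv2.resize(im[u[1]-40:u[1]+40,u[0]-30:u[0]+30,::-1],None,fx=6,fy=6,interpolation=cv2.INTER_CUBIC)
W=cam('wrist',s);v=proj(W,p-[0,0,.03]).astype(int);print(v,t.shape)
x0,y0=max(v[0]-55,0),max(v[1]-90,0);b=cv2.resize(t[y0:y0+120,x0:x0+110],None,fx=4,fy=4,interpolation=cv2.INTER_CUBIC)
print(x0,y0,b.shape)
o=np.zeros((480,800,3),np.uint8);o[:,:360]=a;o[:b.shape[0],360:360+b.shape[1]]=b[:480,:440];cv2.imwrite('pics/g2.png',o)
E
```

```text
t 5.2 pos [0.5326 0.2584 0.2238] yaw 2.17 tilt [-1.1e-03 -5.0e-04 -1.0e+00] F [ 0.7   0.36 -2.91] w 0.0144
[338 200]
[257 216] (384, 512, 3)
202 126 (480, 440, 3)
```

View pics/g2.png

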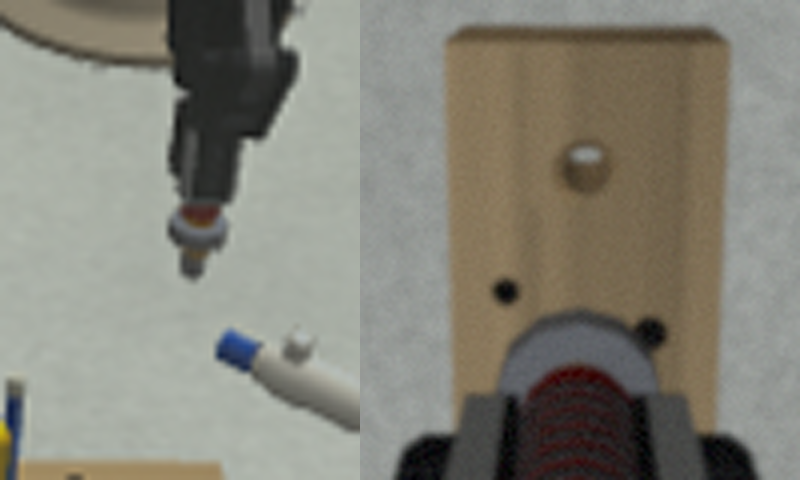

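The view shows the punch gripped upright. The empty rest hole is at crop (586,166), the collar is centred near (579,388), and the scene crop has the nose tip at (190,277).

```bash
python3 - <<'E'
from h import *
s=dict(np.load('last.npz')); C=cam('wrist',s);S=cam('scene'); p=s['position']
f=lambda x,y:((x-360+.5)/4-.5+202,(y+.5)/4-.5+126)
print('rest',ray(C,f(586,166),.05))
col=ray(C,f(579,386),p[2]-.0156); print('collar top',col,col-p, 'widthmm',np.linalg.norm(ray(C,f(498,386),p[2]-.0156)-ray(C,f(660,386),p[2]-.0156)))
und=p[2]-.0236
for xy in [p[:2],col[:2]]:
  for L in (0,.02,.024,.028,.032,.036):
    v=proj(S,[*xy,und-L]); print(L,(v-[338-30,200-40]+.5)*6-.5)
E
```

```text
rest [0.53308599 0.26045616 0.05      ]
collar top [0.53092226 0.25987541 0.20816825] [-0.00172209  0.00150017 -0.0156    ] widthmm 0.02288648799134711
0 [187.94514257 237.05810286]
0.02 [182.2238319  276.46471014]
0.024 [181.09649202 284.22947639]
0.028 [179.9746958  291.95605958]
0.032 [178.85840246 299.64474068]
0.036 [177.74757161 307.29579788]
0 [193.08648772 236.25906509]
0.02 [187.3043757  275.65703026]
0.024 [186.16504737 283.42014825]
0.028 [185.03131904 291.14510913]
0.032 [183.90314953 298.83219354]
0.036 [182.78049805 306.48167936]
```

Request:
carry_out:
  moves: [0,0.16,-3,0,0,0,0.16,-4.6,0,0,0,0.16,-4.8,0,0,0,0.16,-4.8,0,0,0,0.16,-4.8,0,0,0,0.16,-4.8,0,0,0,0.16,-4.8,0,0,0,0.16,-4.8,0,0,0,0.16,-4.6,0,0,0,0.16,-3.1,0,0]

```text
clock: 6.3
position: [0.5484, -0.1855, 0.222]
ee_rot: [-0.001, 0.468, 0.884, -0.001]
contact_force: [0.6, -0.1, -2.0]
width: 0.0146
```

Request:
carry_out:
  moves: [0,0,0,-0.5,0,0,0,0,-1,0,0,0,0,-1.5,0,0,0,0,-1.5,0,0,0,0,-1.5,0,0,0,0,-1.5,0,0,0,0,-1,0,0,0,0,-0.5,0,0,0,0,0,0,0,0,0,0,0]

```text
clock: 7.3
position: [0.5496, -0.1821, 0.1337]
ee_rot: [0.0, 0.467, 0.884, 0.0]
contact_force: [-0.1, -0.1, -2.5]
width: 0.0143
```

```bash
python3 w.py w3; python3 - <<'E'
from h import *
s=dict(np.load('last.npz')); t=cv2.imread('pics/w3_raw.png')
x0,y0=180,110
cv2.imwrite('pics/g3.png',cv2.resize(t[y0:y0+140,x0:x0+150],None,fx=4,fy=4,interpolation=cv2.INTER_CUBIC))
E
```

```text
t 7.3 pos [ 0.5496 -0.1821  0.1337] yaw 2.17 tilt [ 7.e-04 -2.e-04 -1.e+00] F [-0.08 -0.13 -2.51] w 0.0143
```

View pics/g3.png

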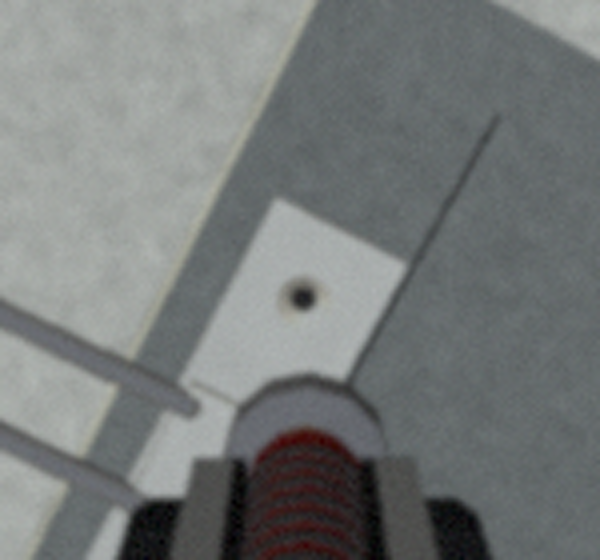

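The view shows the hole mouth at crop (301,298) with its dark bore, and the collar centred at column 307.

```bash
python3 - <<'E'
from h import *
s=dict(np.load('last.npz')); C=cam('wrist',s); p=s['position']
f=lambda x,y:((x+.5)/4-.5+180,(y+.5)/4-.5+110)
for z in(.022,.019): print('hole',ray(C,f(301.5,298),z))
print(manip.get_state()['position'])
# row of collar centre consistent with earlier view: raw y
for y in (452,460,468):
  c=ray(C,f(307,y),p[2]-.0156); print('collar',y,c-p)
E
```

```text
hole [ 0.54904978 -0.18383829  0.022     ]
hole [ 0.54949509 -0.1844974   0.019     ]
[ 0.54983846 -0.18235904  0.13401   ]
collar 452 [-0.00152506  0.00125483 -0.0156    ]
collar 460 [-0.00083858  0.00025177 -0.0156    ]
collar 468 [-0.00014944 -0.00075518 -0.0156    ]
```

Request:
carry_out:
  moves: [0,0,-0.34,-0.5,0,0,0,0,-1,0,0,0,0,-1,0,0,0,0,-1,0,0,0,0,-1,0,0,0,0,-0.7,0,0,0,0,-0.5,0,0,0,0,-0.3,0,0,0,0,0,0,0,0,0,0,0]

```text
clock: 8.35
position: [0.5496, -0.1859, 0.0736]
ee_rot: [0.0, 0.467, 0.884, 0.0]
contact_force: [-0.4, -0.6, -2.5]
width: 0.0143
```

```bash
python3 w.py w4; python3 - <<'E'
from h import *
s,im=snap('scene'); C=cam('scene'); p=s['position']
u=proj(C,[.549,-.184,.03]).astype(int);print(u)
a=cv2.resize(im[u[1]-30:u[1]+20,u[0]-30:u[0]+30,::-1],None,fx=8,fy=8,interpolation=cv2.INTER_CUBIC)
for n,q in dict(holeW=(.549,-.1838,.022),holeT=(.548,-.1806,.022),tip=(p[0]-.0006,p[1]+.0017,p[2]-.0446)).items(): print(n,(proj(C,q)-[u[0]-30,u[1]-30]+.5)*8-.5)
t=cv2.imread('pics/w4_raw.png')[100:250,165:335]
b=cv2.resize(t,None,fx=1.8,fy=1.8)
o=np.zeros((400,800,3),np.uint8);o[:,:480]=a;o[:b.shape[0],480:480+b.shape[1]]=b;cv2.imwrite('pics/g4.png',o)
E
```

```text
t 8.35 pos [ 0.5496 -0.1859  0.0736] yaw 2.17 tilt [ 6.e-04 -2.e-04 -1.e+00] F [-0.37 -0.64 -2.51] w 0.0143
[205 200]
holeW [252.13344342 265.87508996]
holeT [259.57634741 267.24316744]
tip [249.81575918 251.56817922]
```

View pics/g4.png

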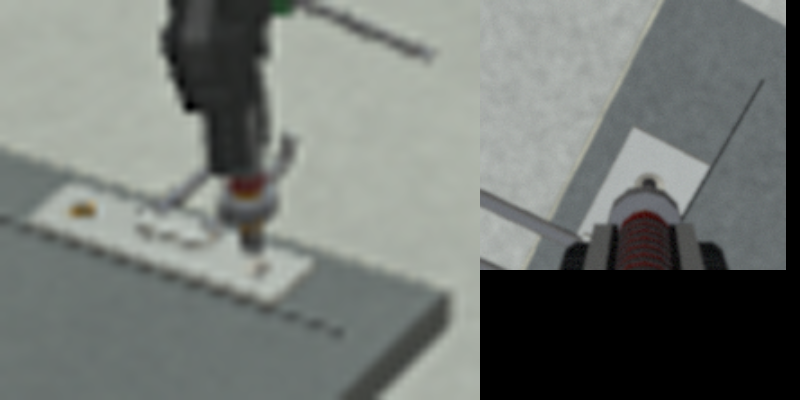

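The scene crop shows the nose tip at (248,250) and the hole at (261,268), so the tip is a few mm short of the hole towards -y. In the wrist crop the hole still shows past the collar at (649,183). I'll zoom in.

```bash
python3 - <<'E'
from h import *
t=cv2.imread('pics/w4_raw.png')[175:235,225:295]
a=cv2.resize(t,None,fx=8,fy=8,interpolation=cv2.INTER_CUBIC)
cv2.imwrite('pics/g5.png',a)
C=cam('wrist',dict(np.load('last.npz'))); g=lambda v:(v-[225,175]+.5)*8-.5
p=np.load('last.npz')['position']
for n,q in dict(W=(.549,-.1838,.022),T=(.548,-.1806,.022),tip=(p[0]-.0006,p[1]+.0017,p[2]-.0446),col=(p[0]-.0006,p[1]+.0017,p[2]-.0156)).items(): print(n,g(proj(C,q)))
E
```

```text
W [267.72502274 222.40832574]
T [279.36172403 186.42984265]
tip [265.76931803 252.46438474]
col [268.8656898  386.52460875]
```

View pics/g5.png

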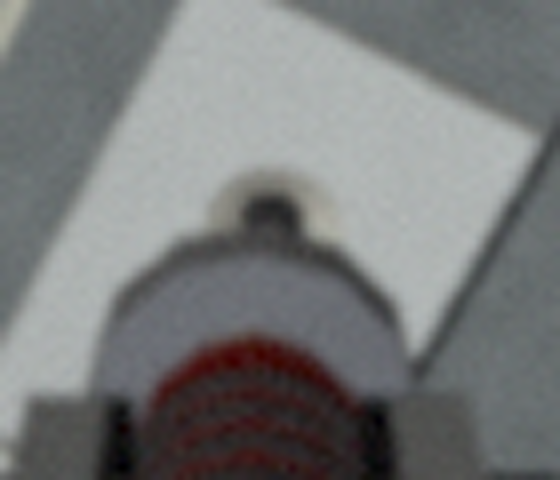

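The zoomed view puts the mouth circle near (273,225), agreeing with my wrist estimate. The collar centre is near (252,405), so the punch sits about 1–2 mm off. I'll check the tip directly in a tight scene crop.

```bash
python3 - <<'E'
from h import *
ims=[snap('scene') for _ in range(4)]; s=ims[-1][0]
im=np.mean([i[1].astype(float) for i in ims],0).astype(np.uint8)
C=cam('scene'); p=s['position'];x0,y0=190,185
a=cv2.resize(im[y0:y0+30,x0:x0+36,::-1],None,fx=20,fy=20,interpolation=cv2.INTER_CUBIC)
cv2.imwrite('pics/g6.png',a)
g=lambda q:(proj(C,q)-[x0,y0]+.5)*20-.5
o=np.array([p[0],p[1],0])
for z in(.05,.030,.028,.026,.022): print(z,g(o+[0,0,z]))
H=np.array([.549,-.1838,.022]);print('H',g(H),'dx',g(H+[.001,0,0])-g(H),'dy',g(H+[0,.001,0])-g(H),'dz',g(H+[0,0,.001])-g(H), p)
E
```

```text
0.05 [304.8331537  222.84020882]
0.03 [315.52028149 323.23034259]
0.028 [316.57797575 333.16585295]
0.026 [317.63368917 343.08275604]
0.022 [319.73919564 362.8609491 ]
H [331.08360855 365.43772489] dx [-4.0287494   2.89055795] dy [4.5540651  1.97161834] dz [-0.52061748 -4.93909474] [ 0.54950428 -0.18584737  0.07367859]
```

View pics/g6.png

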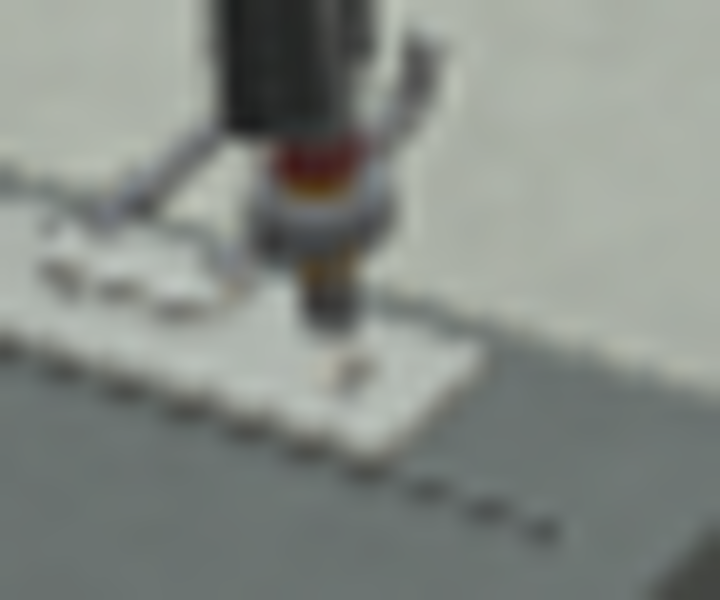

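The tight scene crop puts the hole at about (349,372). The nose end is at (330,330) and would land near x 335. Combining the views, I'll shift about 1.5 mm along the jaws and 1.8 mm along tool x, then lower the nose into the mouth.

Request:
carry_out:
  moves: [0,0.02,0.23,0,0,0,0,0,0,0,0,0,0,-0.1,0,0,0,0,-0.1,0,0,0,0,-0.1,0,0,0,0,-0.1,0,0,0,0,-0.1,0,0,0,0,-0.1,0,0,0,0,-0.1,0,0,0,0,0,0]

```text
clock: 9.65
position: [0.5494, -0.1834, 0.0662]
ee_rot: [-0.0, 0.467, 0.884, 0.0]
contact_force: [-0.2, 0.3, -1.5]
width: 0.0141
```

```bash
cat > f.py <<'E'
from h import *
s=manip.get_state(); print(s['clock'],s['position'].round(5),s['contact_force'].round(2),s['moment'].round(3),s['width'])
E
python3 f.py
```

```text
9.65 [ 0.5494  -0.18339  0.06616] [-0.17  0.31 -1.53] [-0.001 -0.024  0.018] 0.014112865982252714
```

Request:
carry_out:
  moves: [0,0,0,-0.03,0,0,0,0,-0.03,0,0,0,0,-0.03,0,0,0,0,-0.03,0,0,0,0,0,0,0,0,0,0,0,0,0,0,0,0,0,0,0,0,0,0,0,0,0,0,0,0,0,0,0]

```text
clock: 10.65
position: [0.5495, -0.1834, 0.0651]
ee_rot: [0.0, 0.467, 0.884, 0.0]
contact_force: [-0.1, 0.0, -2.7]
width: 0.0144
```

Request:
carry_out:
  moves: [0,0,0,-0.03,0,0,0,0,-0.03,0,0,0,0,-0.03,0,0,0,0,-0.03,0,0,0,0,0,0,0,0,0,0,0,0,0,0,0,0,0,0,0,0,0,0,0,0,0,0,0,0,0,0,0]

```text
clock: 11.65
position: [0.5495, -0.1835, 0.0639]
ee_rot: [0.0, 0.467, 0.884, 0.0]
contact_force: [-0.8, 0.1, -2.5]
width: 0.0141
```

Request:
carry_out:
  moves: [0,0,0,-0.03,0,0,0,0,-0.03,0,0,0,0,-0.04,0,0,0,0,0,0,0,0,0,0,0,0,0,0,0,0,0,0,0,0,0,0,0,0,0,0,0,0,0,0,0,0,0,0,0,0]

```text
clock: 12.65
position: [0.5497, -0.1835, 0.063]
ee_rot: [0.0, 0.467, 0.884, 0.0]
contact_force: [1.1, -0.4, -2.6]
width: 0.0148
```

Request:
carry_out:
  moves: [0,0,0,-0.03,0,0,0,0,-0.03,0,0,0,0,-0.04,0,0,0,0,0,0,0,0,0,0,0,0,0,0,0,0,0,0,0,0,0,0,0,0,0,0,0,0,0,0,0,0,0,0,0,0]

```text
clock: 13.65
position: [0.5497, -0.1835, 0.0621]
ee_rot: [0.0, 0.467, 0.884, 0.0]
contact_force: [0.2, -0.4, 1.8]
width: 0.0141
```

```bash
python3 f.py; python3 f.py
```

```text
13.65 [ 0.54971 -0.18354  0.06207] [ 0.16 -0.41  1.75] [-0.022 -0.145 -0.02 ] 0.014096817486132729
13.65 [ 0.54971 -0.18354  0.06207] [ 0.16 -0.41  1.75] [-0.022 -0.145 -0.02 ] 0.014096817486132729
```

Request:
carry_out:
  moves: [0,0,0,-0.05,0,0,0,0,-0.05,0,0,0,0,-0.05,0,0,0,0,-0.05,0,0,0,0,0,0,0,0,0,0,0,0,0,0,0,0,0,0,0,0,0,0,0,0,0,0,0,0,0,0,0]

```text
clock: 14.65
position: [0.5499, -0.1836, 0.0605]
ee_rot: [0.001, 0.467, 0.884, 0.0]
contact_force: [0.5, 0.8, 5.8]
width: 0.0145
```

```bash
python3 f.py
```

```text
14.65 [ 0.54987 -0.18361  0.06045] [0.54 0.79 5.76] [-0.024 -0.115  0.039] 0.01449751625018288
```

Request:
carry_out:
  moves: [0,0,0,-0.05,0,0,0,0,-0.05,0,0,0,0,0,0,0,0,0,0,0,0,0,0,0,0,0,0,0,0,0,0,0,0,0,0,0,0,0,0,0,0,0,0,0,0,0,0,0,0,0]

```text
clock: 15.65
position: [0.55, -0.1837, 0.0597]
ee_rot: [0.001, 0.467, 0.884, 0.0]
contact_force: [0.7, 0.6, 7.0]
width: 0.014
```

Request:
carry_out:
  moves: [0,0,0,-0.05,0,0,0,0,0,0,0,0,0,0,0,0,0,0,0,0,0,0,0,0,0,0,0,0,0,0,0,0,0,0,0,0,0,0,0,0,0,0,0,0,0,0,0,0,0,0]

```text
clock: 16.65
position: [0.55, -0.1837, 0.0594]
ee_rot: [0.001, 0.467, 0.884, 0.0]
contact_force: [-0.8, -0.6, 8.4]
width: 0.0141
```

Request:
carry_out:
  moves: [0,0,0,-0.05,0,0,0,0,0,0,0,0,0,0,0,0,0,0,0,0,0,0,0,0,0,0,0,0,0,0,0,0,0,0,0,0,0,0,0,0,0,0,0,0,0,0,0,0,0,0]

```text
clock: 17.65
position: [0.55, -0.1837, 0.0591]
ee_rot: [0.001, 0.467, 0.884, 0.0]
contact_force: [-0.5, -0.2, 8.6]
width: 0.0145
```

Request:
carry_out:
  moves: [0,0,0,-0.05,0,0,0,0,0,0,0,0,0,0,0,0,0,0,0,0,0,0,0,0,0,0,0,0,0,0,0,0,0,0,0,0,0,0,0,0,0,0,0,0,0,0,0,0,0,0]

```text
clock: 18.65
position: [0.5499, -0.1836, 0.0575]
ee_rot: [0.0, 0.467, 0.884, 0.0]
contact_force: [1.5, -1.1, 5.9]
width: 0.014
```

The push fell from about 11 to 8 N and the arm dropped 1.6 mm, so the spring snapped. I'll lift off straight up and carry the punch back.

Request:
carry_out:
  moves: [0,0,0,0.6,0,0,0,0,1,0,0,0,0,1.5,0,0,0,0,2,0,0,0,0,2,0,0,0,0,2,0,0,0,0,2,0,0,0,0,2,0,0,0,0,2,0,0,0,0,1,0]

```text
clock: 19.65
position: [0.5486, -0.1831, 0.2195]
ee_rot: [-0.001, 0.467, 0.884, -0.0]
contact_force: [-0.6, -1.2, -2.7]
width: 0.0142
```

Request:
carry_out:
  moves: [0,-0.16,3,0,0,0,-0.16,4.6,0,0,0,-0.16,4.8,0,0,0,-0.16,4.8,0,0,0,-0.16,4.8,0,0,0,-0.16,4.8,0,0,0,-0.16,4.8,0,0,0,-0.16,4.8,0,0,0,-0.16,4.6,0,0,0,-0.16,3.3,0,0]

```text
clock: 20.65
position: [0.5315, 0.262, 0.2173]
ee_rot: [-0.002, 0.466, 0.885, -0.001]
contact_force: [0.7, 0.4, -1.4]
width: 0.0142
```

Request:
carry_out:
  moves: [0,0,0,-1,0,0,0,0,-1.5,0,0,0,0,-1.5,0,0,0,0,-1,0,0,0,0,-0.6,0,0,0,0,0,0,0,0,0,0,0,0,0,0,0,0,0,0,0,0,0,0,0,0,0,0]

```text
clock: 21.65
position: [0.5337, 0.2596, 0.1629]
ee_rot: [0.0, 0.467, 0.884, 0.0]
contact_force: [-0.3, -0.3, -2.0]
width: 0.0142
```

```bash
python3 w.py w7; python3 - <<'E'
from h import *
a=cv2.imread('pics/w3_raw.png')[110:250,180:330]; b=cv2.imread('pics/w7_raw.png')[110:250,180:330]
cv2.imwrite('pics/g7.png',cv2.resize(b,None,fx=4,fy=4,interpolation=cv2.INTER_CUBIC))
E
```

```text
t 21.65 pos [0.5337 0.2596 0.1629] yaw 2.17 tilt [ 1.e-03  3.e-04 -1.e+00] F [-0.34 -0.31 -1.99] w 0.0142
```

View pics/g7.png

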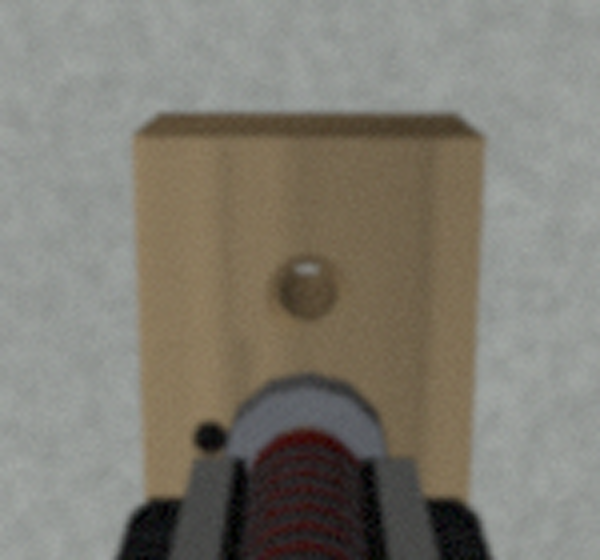

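The punch sits in the grip as before. The rest hole's mouth is centred near (309,290), and the collar is still centred at column 307.

```bash
python3 - <<'E'
from h import *
s=dict(np.load('last.npz')); C=cam('wrist',s); p=s['position']
f=lambda x,y:((x+.5)/4-.5+180,(y+.5)/4-.5+110)
for xy in((309,290),(307,288)):
  r=ray(C,f(*xy),.05); tgt=r[:2]-np.array([-.0005,-.0004]); d=tgt-p[:2]
  print('rest',r,'move mm',d*1000,'jaw',d@[.83,.56]*1000,'toolx',d@[-.56,.83]*1000)
E
```

```text
rest [0.53369473 0.26013024 0.05      ] move mm [0.45234973 0.91518169] jaw 0.8879520215381321 toolx 0.5062849562537507
rest [0.53307608 0.26025687 0.05      ] move mm [-0.16630312  1.04180619] jaw 0.44537987953033664 toolx 0.9578288829744974
```

Request:
carry_out:
  moves: [0,0.02,0.1,-1,0,0,0,0,-1.5,0,0,0,0,-1.5,0,0,0,0,-1.2,0,0,0,0,-0.8,0,0,0,0,-0.5,0,0,0,0,-0.4,0,0,0,0,-0.3,0,0,0,0,-0.3,0,0,0,0,0,0]

```text
clock: 22.7
position: [0.5336, 0.2605, 0.0873]
ee_rot: [-0.0, 0.467, 0.884, -0.0]
contact_force: [1.0, 0.6, -1.8]
width: 0.0142
```

Request:
carry_out:
  moves: [0,0,0,-0.2,0,0,0,0,-0.2,0,0,0,0,-0.2,0,0,0,0,-0.2,0,0,0,0,-0.2,0,0,0,0,-0.1,0,0,0,0,-0.1,0,0,0,0,-0.05,0,0,0,0,0,0,0,0,0,0,0]

```text
clock: 23.7
position: [0.5338, 0.2606, 0.075]
ee_rot: [0.0, 0.467, 0.884, 0.0]
contact_force: [-0.2, -0.3, -2.0]
width: 0.0143
```

Request:
carry_out:
  moves: [0,0,0,-0.03,0,0,0,0,-0.03,0,0,0,0,-0.03,0,0,0,0,0,0,0,0,0,0,0,0,0,0,0,0,0,0,0,0,0,0,0,0,0,0,0,0,0,0,0,0,0,0,0,0]

```text
clock: 24.7
position: [0.5337, 0.2606, 0.074]
ee_rot: [0.0, 0.467, 0.884, 0.0]
contact_force: [-0.4, -0.4, -1.9]
width: 0.0145
```

Request:
carry_out:
  moves: [0,0,0,-0.03,0,0,0,0,-0.03,0,0,0,0,-0.02,0,0,0,0,0,0,0,0,0,0,0,0,0,0,0,0,0,0,0,0,0,0,0,0,0,0,0,0,0,0,0,0,0,0,0,0]

```text
clock: 25.7
position: [0.5338, 0.2606, 0.0733]
ee_rot: [0.0, 0.467, 0.884, 0.0]
contact_force: [-0.9, 0.7, 3.3]
width: 0.0145
```

The collar is on the block (force up by about 5 N). I'll open gently, then lift.

Request:
carry_out:
  moves: [19,0,0,0,0,21,0,0,0,0,24,0,0,0,0,28,0,0,0,0,35,0,0,0,0,45,0,0,0,0,60,0,0,0,0,75,0,0,0,0,85,0,0,0,0,85,0,0,0,0]
  squeeze: 20

```text
clock: 26.7
position: [0.5337, 0.2606, 0.0733]
ee_rot: [0.0, 0.467, 0.884, 0.0]
contact_force: [0.1, 0.1, 0.2]
width: 0.073
```

Request:
carry_out:
  moves: [85,0,0,0.5,0,85,0,0,1,0,85,0,0,1.5,0,85,0,0,2,0,85,0,0,2,0,85,0,0,2,0,85,0,0,2,0,85,0,0,2,0,85,0,0,2,0,85,0,0,0,0]

```text
clock: 27.7
position: [0.5356, 0.2612, 0.2273]
ee_rot: [0.003, 0.467, 0.884, 0.003]
contact_force: [-0.8, 0.0, -0.2]
width: 0.0723
```

```bash
python3 w.py w8; python3 - <<'E'
from h import *
s,im=snap('top'); a=cv2.imread('pics/top0.png')
s,sc=snap('scene'); o=np.zeros((600,800,3),np.uint8)
o[:320,:400]=cv2.resize(sc[205:285:,270:370,::-1],(400,320)); o[:320,400:]=cv2.resize(sc[180:244,165:245,::-1],(400,320),interpolation=cv2.INTER_CUBIC)
w=cv2.imread('pics/w8_raw.png'); o[330:600,:360]=cv2.resize(w,(360,270)); 
d=cv2.absdiff(im[:,:,::-1],a).max(2); o[330:600,400:760]=cv2.resize(np.where(d[...,None]>40,im[:,:,::-1],im[:,:,::-1]//3),(360,270)); cv2.imwrite('pics/g8.png',o)
E
```

```text
t 27.7 pos [0.5356 0.2612 0.2273] yaw 2.17 tilt [ 0.0073  0.0026 -1.    ] F [-0.8   0.04 -0.17] w 0.0723
```

View pics/g8.png

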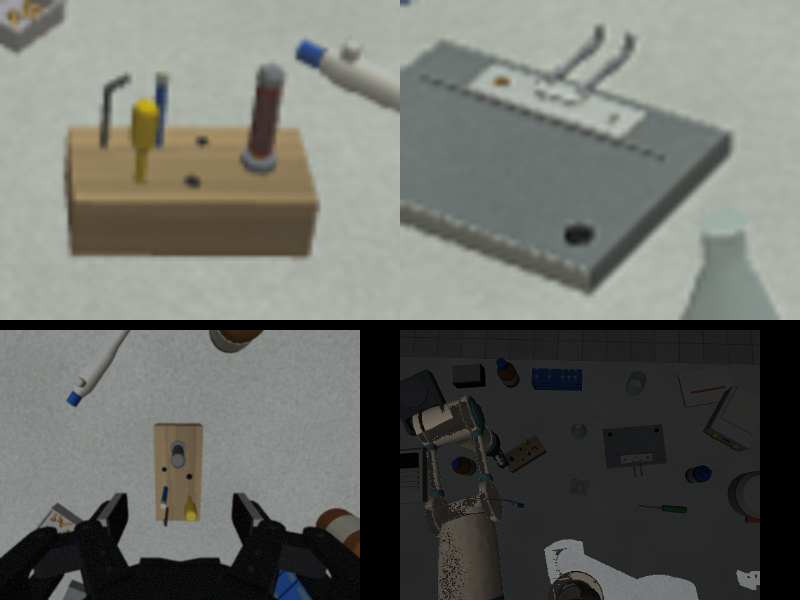

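The punch stands upright in its own hole and nothing else has moved. I'm handing the job in.

```bash
python3 -c "
from h import *
manip.sign_off(); print(manip.get_state()['clock'])"
```

```text
the job is handed in; nothing more can be done
the job is handed in; nothing more can be done
```

The hole is punched, the punch is back upright in its own hole in the block, and I handed the job in at about 28 s of the 61 s allowed.

- **Punching:** I set the nose in the open countersunk hole and pushed down in small steps. The push rose to about 11 N, then fell to about 8 N as the arm dropped 1.6 mm, which I took as the spring snapping. I lifted off straight afterwards. Sideways force stayed within about 1.5 N.
- **Putting back:** The collar touched the block at the height where it was first gripped, and I then opened the gripper and lifted clear. The last pictures show the punch upright in its hole. Comparing the overhead picture with the first one shows no moved objects, apart from areas the arm hides.
- **Not confirmed:** I did not see the mark itself; the snap is inferred from the force drop and the arm's movement. While lining up over the hole, my top, scene and wrist measurements disagreed by up to about 3 mm. I used a compromise between them. The height of first contact fits the nose sitting in the cone.

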